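Snap the support roller into the pipe stand

TASK

Take the longer of the two rollers from the wooden rest and press it from above into the pipe stand, its chamfered ends spreading the two sprung cheeks, until both cheeks snap shut over it. Bed it in the V-blocks with a firm last push of about 20 N, at no time pressing the stand with more than 45 N, then let go. Leave the shorter roller and the other things on the table where they are.

Things in the scene. Friction and masses are not known exactly. Their poses are not given: they have to be found in the camera images.
- long_roller: the longer of two rollers: black rubber drum 40 mm in diameter and 80 mm long on a steel axle 18 mm in diameter, 110 mm long over all; the last 5 mm of each axle end is chamfered, from 18 down to 4 mm in diameter. 0.2 to 0.4 kg. Origin at its centre, on its axis; its y axis runs along the axle. It starts lying on the wooden rest, its axis 32 mm above the table
- short_roller: the shorter roller, of the same make and diameters but 90 mm long over all (drum 60 mm); too short for this stand. Origin at its centre, y along the axle
- rest: wooden board 200 x 120 mm, 8 mm thick, fixed, on which the two rollers lie side by side across it, 100 mm apart, each between two low rails (8 mm high); either roller may be in either place. Origin at the centre of its underside, x along its length
- stand: pipe stand, fixed: grey base plate 100 x 180 x 10 mm; on it, on two jack screws, a head plate with two rigid V-blocks 45.5 mm either side of the middle along y (open upward, 40 mm wide) and outside them two sprung cheeks 30 mm wide, 27 mm higher than the seated axle. Origin: centre of the base's underside; y from cheek to cheek. The roller's centre comes home on its z axis, axle along y, either way round
- stand_top (a point): a point on the stand's z axis, 130 mm above the table, axes as the stand's; from here the roller goes straight down. The home height of the roller's centre is set by the jack screws: anywhere from 72 to 88 mm above the table, not measured, to be felt. Its ends meet the cheeks' lips about 20 mm above home, pass them at about 10 mm (8 to 18 N), then the lips draw it down; the V-blocks stop it rigidly
- cheek_a (a joint): opening of the sprung cheek at the seat's +y side, rad: 0 closed, grows as its lip is pushed outward (about 0.09 while an axle end passes); springs back by itself
- cheek_b (a joint): the same for the cheek at the seat's -y side
- tape_measure: tape measure, 72 x 79 x 36 mm; a bystander, lying loose on the table, to be left alone. Origin at the centre of its underside
- masking_tape: roll of masking tape, 100 mm across, 24 mm high; a bystander, lying loose on the table, to be left alone. Origin at the centre of its underside
- weld_magnet: triangular welding magnet, 81 x 81 x 15 mm; a bystander, lying loose on the table, to be left alone. Origin at the centre of its underside
- pliers: pliers, 170 mm long; a bystander, lying loose on the table, to be left alone. Origin at the centre of its underside

How it is judged:
On the way, in this order (a step that is already met when the one before it is completed fails the run):
1. the long roller is lifted clear of the rest (height (world z) of long_roller above 0.075 m and contact force between long_roller and rest below 0.1 N), for 0.1 s.
2. the long roller is home in the stand, both cheeks closed over it, and is being pressed into the V-blocks with more than 12 N (x of long_roller in the frame of stand between -0.003 and 0.003 m and y of long_roller in the frame of stand between -0.004 and 0.004 m and z of long_roller in the frame of stand between 0.069 and 0.09 m and angle between the y axis of long_roller and the y axis of stand, either way round below 0.05 rad and value of joint each of cheek_a, cheek_b below 0.03 rad and contact force between long_roller and stand above 12 N), for 0.1 s.
At the end, for the whole second after the job is handed in: the long roller lies in the stand, its centre within 3 mm of the stand's z axis along x and 4 mm along y and 69 to 90 mm above the table, its axle within 0.05 rad of the stand's y axis, both cheeks closed over it (below 0.03 rad), at rest and released (x of long_roller in the frame of stand between -0.003 and 0.003 m and y of long_roller in the frame of stand between -0.004 and 0.004 m and z of long_roller in the frame of stand between 0.069 and 0.09 m and angle between the y axis of long_roller and the y axis of stand, either way round below 0.05 rad and value of joint each of cheek_a, cheek_b below 0.03 rad and linear speed of long_roller below 0.02 m/s and contact force between long_roller and the fingers below 0.1 N); the robot touches nothing.
It fails at once if the roller presses on the stand with more than 50 N (contact force between long_roller and stand above 50 N).
It fails at once if the short roller is moved by more than 15 mm (distance of short_roller from where it was at the start of the episode above 0.015 m).
It fails at once if a bystander (tape measure, masking tape, welding magnet, pliers) is moved by more than 20 mm (distance of any of tape_measure, masking_tape, weld_magnet, pliers from where it was at the start of the episode above 0.02 m).
It also fails if it takes over 58 s, if anything falls off the work surface, if the arm or the gripper's body presses on something with over 40 N, if the wrist force passes 120 N, or if a joint passes its speed limit or range.

ROBOT

A 6-joint arm with a two-finger parallel gripper is mounted at the origin on a cart in front of the work surface, level with it; the furniture and walls round the work are solid. World frame = base frame: x ahead of the robot, y to its left, z up, the work surface at z = 0. Lengths are in m, angles in rad, forces in N, time in s.
With the tool pointing down it reaches from about 0.275 to 1 m from the base axis. Payload 8.4 kg.
Tool frame: the origin (TCP) lies on the centre line of the jaws, within the pads' length; the fingertips stand 17 mm ahead of it and the grasp point (between the pads) lies 2 mm behind it (bot.tcp_to_tips is the y of the fingertips in the tool frame, in m); y points along the fingers, z is the direction in which the jaws open and shut, and the axes are right-handed (so a half turn about y gives the same grasp; the last joint's range is limited). The gripper opens to 85 mm and grips with 20 to 120 N. Pads are 22 mm wide; open, the fingers measure 114 mm over their backs; the gripper's body (76 mm by 85 mm) begins 54 mm behind the grasp point. The pads swing forward as they close: fully open they stand 13 mm farther back than shut.
Start: joints at [-1.129, 0.353, 1.633, -0, 1.155, -0.002], TCP at [0.268, -0.564, 0.248] pointing down, gripper open.
Joint ranges: [-2.63, 2.63], [-0.92, 2.1], [0.06, 2.66], [-1.3, 4.44], [0, 2.69], [-3.02, 3.02]. Speed limits (rad/s): [2.22, 2.22, 2.79, 3.14, 3.14, 3.14].

INTERFACE

Orientations are given as a unit quaternion [x, y, z, w].
In Python, from workcell import bot, hand, kinematics, get_obs, vision, hand_in gives the robot as it stands. The module is installed in compiled form; this text tells all that it offers. Calls block until the motion is done:
- bot.reach(position, orientation): joint-space move of the TCP to a pose.
- bot.servo_line(position, ori=None, velocity=0.15): straight line of the TCP; ori=None keeps the orientation; velocity is the mean speed in m/s.
- bot.goto_joints(angles): joint-space move.
- hand.move_gripper(opening, strength=None): finger opening in m; strength is the grip in N (None keeps the last); returns when the fingers have stopped.
- bot.dwell(seconds).
- kinematics.solve_ik(position, orientation): joint angles nearest the present ones, or None.
- get_obs(): the state.
- vision.read_camera(name): name is "scene" or "top" or "wrist"; returns a dict with "frame" (420x560x3 uint8, red, green, blue), "intrinsics" (3x3 intrinsics, pixels), "view" (4x4, takes a point from world to camera coordinates). Camera axes: x right, y down, z forward; pixel columns grow to the right and rows downward; lengths in m; the calibration is good to about 2 mm. A picture is of the moment at which its call begins. There is no depth.
A pose or a line that the arm cannot do raises bot.IKError and nothing moves.
- hand_in(): hands the job in, once; it reports no verdict.
The state is a dict: "time_s": time; "joint_pos": joint angles; "joint_vel": joint speeds; "joint_efforts": joint torques, N m; "position": TCP position; "orientation": TCP orientation; "wrist_force": force on the tool from outside, world axes, zero at the start; "ft_torque": the same for the moment, N m; "gripper_width": finger opening in m.
Only numpy, scipy, OpenCV 4.12 (cv2) and the standard library are available. Lean on these libraries where they do the work, as an engineer would, in place of code of your own. Each camera call takes 0.05 s, during which the arm holds its last target.

## Working session

There is one attempt and no reset: what is moved stays moved. The work goes in short steps, each a Python script; the robot and the scene stay as the last script left them, time stands still between calls to the robot, and variables do not carry over. Pictures are saved under pics/ and viewed, and the job is handed in when it is done.

```bash
mkdir -p pics; ls
python3 - <<'E'
from workcell import bot, hand, kinematics, get_obs, vision
import cv2, numpy as np
o=get_obs(); print(o)
for n in ("scene","top"):
    c=vision.read_camera(n); cv2.imwrite(f"pics/{n}0.png",c["frame"][:,:,::-1]); np.savez(f"{n}0.npz",**c)
    print(n,c["intrinsics"],c["view"])
print(bot.tcp_to_tips)
E
```

```text
pics
{'time_s': 0.0, 'joint_pos': array([-1.12939398e+00,  3.53651757e-01,  1.63413770e+00, -7.94284586e-06,
        1.15516994e+00, -2.42571127e-03]), 'joint_vel': array([ 0.0001783 , -0.00023321, -0.00152187,  0.00120965, -0.00136979,
        0.00083416]), 'joint_efforts': array([ 3.58058358e-03, -6.05230236e+01, -3.42065799e+01,  3.72000677e-04,
        9.54426796e-03,  4.19026401e-05]), 'position': array([ 0.2681681 , -0.56405213,  0.24755787]), 'orientation': array([-0.15574095,  0.69023774, -0.68929561,  0.15552552]), 'wrist_force': array([-0.57739994, -0.66152354,  0.18720861]), 'ft_torque': array([ 0.02697209,  0.0227872 , -0.001754  ]), 'gripper_width': 0.08559530686148217}
scene [[508.27415108   0.         287.68468654]
 [  0.         508.27415108 210.72586769]
 [  0.           0.           1.        ]] [[-0.71644576 -0.69749414 -0.01440144  0.37501646]
 [-0.48519069  0.51299455 -0.70811481  0.35302716]
 [ 0.50129379 -0.50033841 -0.70595043  1.22344418]
 [ 0.          0.          0.          1.        ]]
top [[472.18326826   0.         272.5882092 ]
 [  0.         472.18326826 212.96646146]
 [  0.           0.           1.        ]] [[-0.00430196 -0.99995566  0.00837647 -0.06656562]
 [-0.99194687  0.00320688 -0.1266141   0.56581598]
 [ 0.12658162 -0.0088537  -0.99191668  1.34997704]
 [ 0.          0.          0.          1.        ]]
0.017
```

View pics/scene0.png

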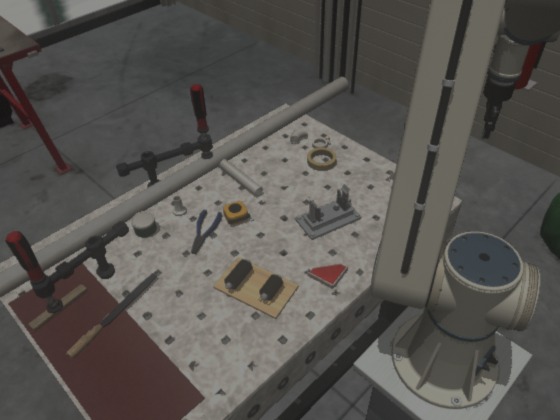

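View pics/top0.png

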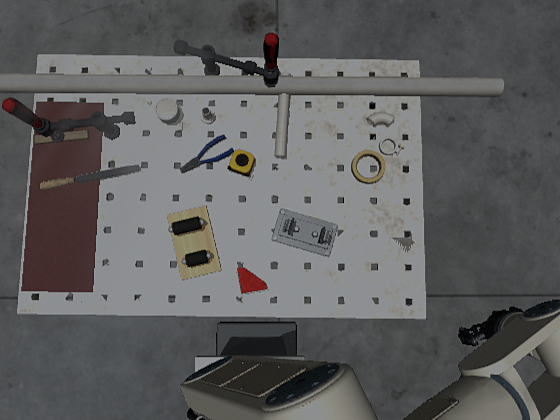

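The scene view shows the rest at (256,288) with two rollers, the stand at (328,218), and the red magnet at (327,274). In the top view the longer roller looks like the one at (188,226), the shorter is at (197,257), and the stand is at (305,232). I'll enlarge the crops and cast rays.

```bash
cat > h.py <<'E'
import numpy as np, cv2
from scipy.spatial.transform import Rotation as R
def ray(c,uv,z):
    K=c["intrinsics"];V=c["view"];Rm=V[:3,:3];t=V[:3,3]
    d=Rm.T@np.linalg.inv(K)@np.array([uv[0],uv[1],1.]); o=-Rm.T@t
    return o+d*(z-o[2])/d[2]
def proj(c,p):
    q=c["view"][:3,:3]@np.asarray(p)+c["view"][:3,3]; q=c["intrinsics"]@q; return q[:2]/q[2]
def ori(jaw):
    "tool down, jaw (tool z) along world xy angle jaw"
    y=np.array([0,0,-1.]);z=np.array([np.cos(jaw),np.sin(jaw),0]);x=np.cross(y,z)
    return R.from_matrix(np.c_[x,y,z]).as_quat()
E
python3 - <<'E'
from h import *
c=np.load("top0.npz")
f=c["frame"][:,:,::-1]
a=cv2.resize(f[195:300,155:350],None,fx=4,fy=4,interpolation=cv2.INTER_CUBIC); cv2.imwrite("pics/topcrop.png",a)
for n,uv,z in [("long",(188,226),.04),("short",(197,257),.04),("stand",(305,232),.05),("rest",(193,242),.008),("magnet",(250,280),0.01),("tape",(242,163),.03)]: print(n,ray(c,uv,z))
print(R.from_quat([-0.15574095,  0.69023774, -0.68929561,  0.15552552]).as_matrix())
E
```

```text
long [0.52760304 0.17792024 0.04      ]
short [0.43752395 0.15030259 0.04      ]
stand [ 0.50798855 -0.16211298  0.05      ]
rest [0.48304323 0.16769267 0.008     ]
magnet [ 0.3706252  -0.00172592  0.01      ]
tape [0.71715474 0.02199385 0.03      ]
[[-9.03113139e-01 -5.90446345e-04  4.29402270e-01]
 [-4.29402676e-01  1.23264361e-03 -9.03112298e-01]
 [ 3.93939018e-06 -9.99999066e-01 -1.36675588e-03]]
```

View pics/topcrop.png

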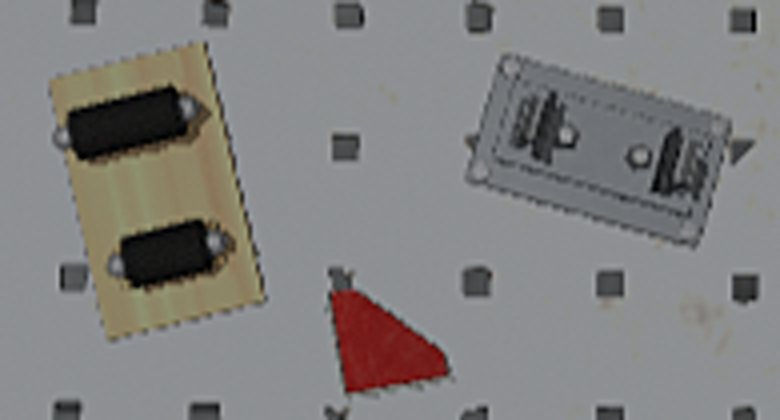

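The far roller (top crop, 65–210 px) is the long one. Now I'll take wrist-camera close-ups of the stand, then of the rest.

Run:
```python
from workcell import bot, hand, kinematics, get_obs, vision
from h import *
for n,p,a in (("stand",[.47,-.16,.30],-.29),("rest",[.46,.17,.27],.25)):
    bot.reach(p,ori(a)); bot.dwell(.2)
    c=vision.read_camera("wrist"); np.savez(f"w_{n}.npz",**c); cv2.imwrite(f"pics/w_{n}.png",c["frame"][:,:,::-1])
    o=get_obs(); print(o["time_s"],o["position"],o["joint_pos"],o["wrist_force"]); print(-c["view"][:3,:3].T@c["view"][:3,3],c["view"][2,:3])
```

```text
2.0167 [ 0.46989777 -0.16059399  0.29986355] [-3.32290260e-01  1.00784286e-01  1.84084465e+00 -8.00937380e-05
  1.20020541e+00 -4.10882605e-02] [-0.07799244 -0.82079486  0.40069218]
[ 0.48908257 -0.0972548   0.42530388] [-0.07503244 -0.24895142 -0.96560516]
3.525 [0.46032452 0.16921994 0.27008889] [ 3.49277541e-01  1.18850978e-01  1.88918576e+00 -9.94701854e-05
  1.13339208e+00  1.00904595e-01] [-0.70051088  0.38937822 -0.28491394]
[0.44450134 0.2333022  0.39556724] [ 0.0640884  -0.25211881 -0.96557174]
```

View pics/w_stand.png

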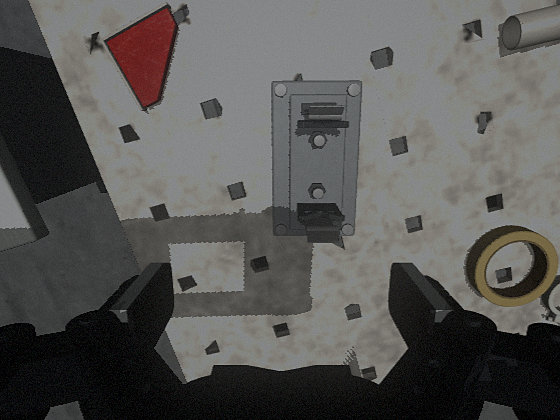

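View pics/w_rest.png

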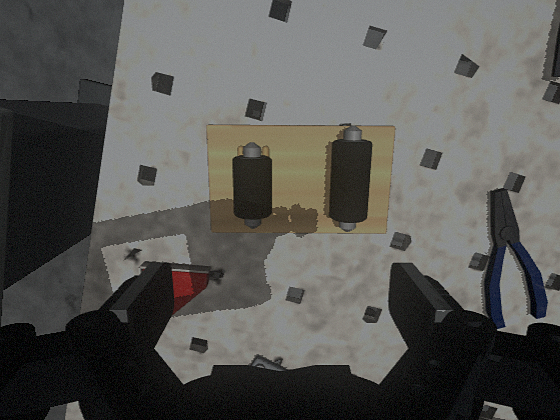

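Wrist views: the stand base runs from (272,81) to (354,238), with jack nuts at (319,140) and (317,191). The long roller is at (350,180), axle ends at (351,128) and (347,230). The short one is at (252,185). Next, sharper measurement.

Run:
```python
from h import *
c=np.load("w_stand.npz"); f=c["frame"][:,:,::-1]
cv2.imwrite("pics/ws_crop.png",cv2.resize(f[70:250,250:380],None,fx=3.3,fy=3.3,interpolation=cv2.INTER_CUBIC))
c2=np.load("w_rest.npz"); g=c2["frame"][:,:,::-1]
cv2.imwrite("pics/wr_crop.png",cv2.resize(g[115:245,195:405],None,fx=3.5,fy=3.5,interpolation=cv2.INTER_CUBIC))
```

```text
(no output)
```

View pics/ws_crop.png

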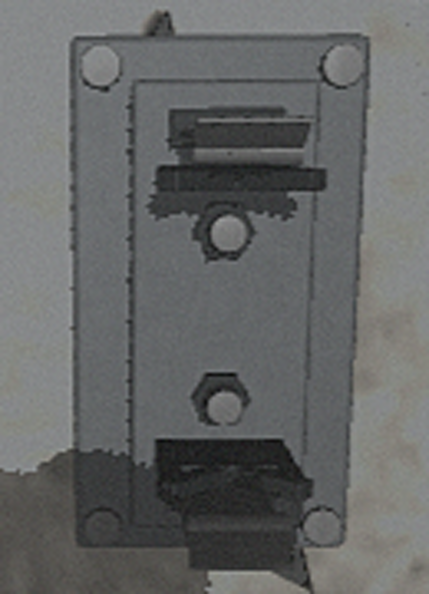

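View pics/wr_crop.png

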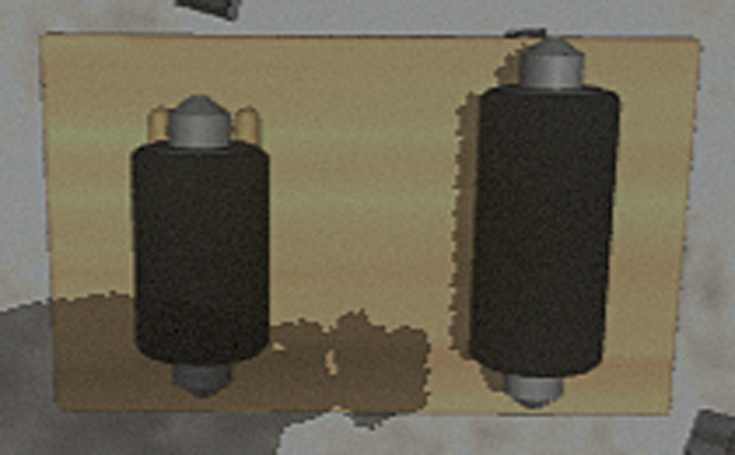

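Run:
```python
from h import *
c=np.load("w_stand.npz")
def P(x,y,s,ox,oy): return ((x+.5)/s-.5+ox,(y+.5)/s-.5+oy)
for nm,pts,z in (("corners",[(73,37),(369,37),(344,546),(78,546)],.01),("bolts",[(100,66),(343,66),(321,526),(103,526)],.013)):
    q=np.array([ray(c,P(*p,3.3,250,70),z)[:2] for p in pts]); m=q.mean(0)
    ydir=(q[2]+q[3]-q[0]-q[1])/2
    xdir=(q[1]+q[2]-q[0]-q[3])/2
    print(nm,m*1e3,"L",np.linalg.norm(ydir),np.linalg.norm(xdir),"yaw",np.arctan2(-ydir[0],ydir[1]),np.arctan2(xdir[1],xdir[0]))
c=np.load("w_rest.npz")
t=[ray(c,P(*p,3.5,195,115),.032) for p in ((552,38),(534,406))]
d=t[1]-t[0];print("roller tips",(t[0]+t[1])/2*1e3,np.linalg.norm(d),np.arctan2(-d[0],d[1]))
for y in (100,360):
    e=[ray(c,P(x,y,3.5,195,115),.032) for x in ((481-11*(y-95)/265,619-16*(y-95)/265))]
    print(y,e)
r=np.array([ray(c,P(*p,3.5,195,115),.008)[:2] for p in ((40,35),(699,40),(668,413),(60,409))]);print("rest",r.mean(0),np.linalg.norm(r[1]-r[0]),np.linalg.norm(r[2]-r[1]),np.arctan2(*(r[1]+r[2]-r[0]-r[3])[::-1]))
# top cam
c=np.load("top0.npz")
q=np.array([ray(c,P(*p,4,155,195),.01)[:2] for p in ((503,54),(731,117),(696,247),(466,178))]);m=q.mean(0);print("top stand",m*1e3,np.linalg.norm(q[1]-q[0]),np.linalg.norm(q[2]-q[1]),np.arctan2(*( q[0]+q[3]-q[1]-q[2])*[-1,1]))
```

```text
corners [ 510.61834154 -162.78877897] L 0.17781594973881673 0.09807563392899477 yaw 2.8545641845499308 -0.29212584416080906
bolts [ 510.54936933 -163.03842025] L 0.1597608185762738 0.07992163440751741 yaw 2.8537409759401196 -0.2921257843367972
roller tips [529.72158486 184.85403041  32.        ] 0.10909195452749854 -2.89262900515721
100 [array([0.5016848 , 0.21625884, 0.032     ]), array([0.53980125, 0.22588384, 0.032     ])]
360 [array([0.52023221, 0.14124139, 0.032     ]), array([0.55905195, 0.15104033, 0.032     ])]
rest [0.48234431 0.16746827] 0.197745204705105 0.11810672786938141 0.24013532288692643
top stand [ 512.08185433 -163.27654476] 0.17660632631495218 0.10058527993172461 -0.2854318222423827
```

Stand ≈ (0.5108, −0.163), yaw −0.29; wrist and top views agree within 1.5 mm. Long roller ≈ (0.530, 0.1846), yaw 0.247. Grasping now.

Run:
```python
from workcell import bot, hand, kinematics, get_obs, vision
from h import *
q=ori(.247); x,y=.530,.1846
bot.reach([x,y,.13],q); bot.servo_line([x,y,.034],q,.1)
o=get_obs(); print(o["time_s"],o["position"],o["wrist_force"])
hand.move_gripper(.036,80); o=get_obs(); print(o["gripper_width"],o["position"],o["wrist_force"])
bot.servo_line([x,y,.17],q,.1); bot.dwell(.2)
for i in range(3):
    o=get_obs(); print(o["time_s"],o["gripper_width"],o["position"],o["wrist_force"],o["ft_torque"]); bot.dwell(.05)
for n in("wrist","scene"):
    c=vision.read_camera(n); np.savez(f"g_{n}.npz",**c); cv2.imwrite(f"pics/g_{n}.png",c["frame"][:,:,::-1])
```

```text
5.3083 [0.53044559 0.18474472 0.03456935] [0.04939453 0.19480837 0.70175003]
0.03815525246101621 [0.52935808 0.18445443 0.03482737] [-4.87672928 -1.31311072 14.02929342]
7.5333 0.03747255526603764 [0.52979453 0.18454927 0.16954514] [ 0.11106566  0.51398698 -3.38335229] [ 0.00463526 -0.0188677  -0.0062078 ]
7.5833 0.038074960785671345 [0.52983589 0.18453104 0.16963874] [-0.81693221 -0.51727683 -4.1938261 ] [-0.01496631 -0.01344444 -0.01916207]
7.6333 0.0373030517352255 [0.52992135 0.18457559 0.1697622 ] [ 0.99686696  0.06230838 -3.25107869] [-0.0047814  -0.01248531  0.03696357]
```

View pics/g_wrist.png

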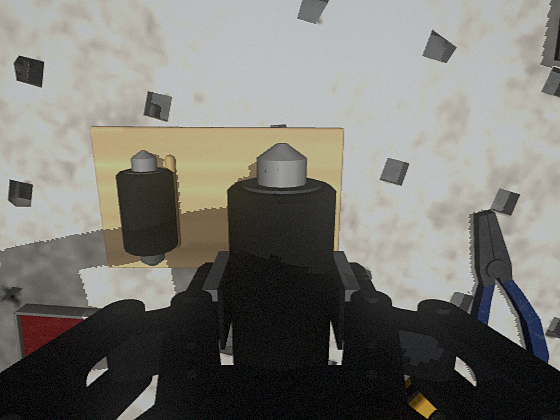

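View pics/g_scene.png

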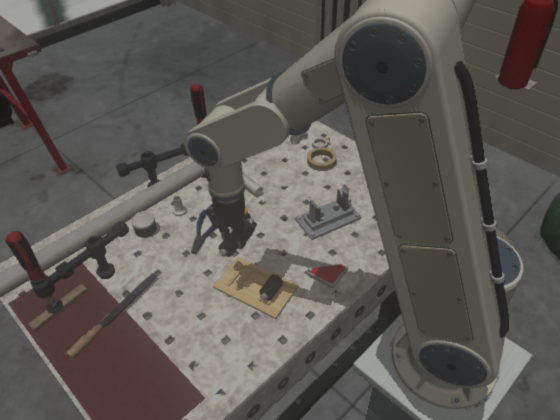

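The roller is held clear of the rest (end tip at (283,144)), and the short roller is undisturbed. I'll measure the held roller relative to the TCP.

Run:
```python
from h import *
c=np.load("g_wrist.npz"); f=c["frame"][:,:,::-1]
cv2.imwrite("pics/gw_crop.png",cv2.resize(f[130:330,200:370],None,fx=3,fy=3,interpolation=cv2.INTER_CUBIC))
tcp=np.array([.5299,.1845,.1697]);a=.247
X=np.array([np.cos(a),np.sin(a),0]);Y=np.array([-np.sin(a),np.cos(a),0])
za=tcp[2]-.003
for uv in ((283,144),(282,185),(281.5,188),(283,160)):
    p=ray(c,uv,za)-tcp; print(uv,p@X*1e3,p@Y*1e3)
print(proj(c,tcp+55*.001*Y-[0,0,.003]),proj(c,tcp+50*.001*Y-[0,0,.003]))
```

```text
(283, 144) 1.252369592718176 55.13164629347397
(282, 185) 0.900107209769245 40.40182848522177
(281.5, 188) 0.7179366567090567 39.289206878157124
(283, 160) 1.2567328495234613 49.48709762797166
[279.45292498 144.38034284] [279.47802006 158.56414918]
```

View pics/gw_crop.png

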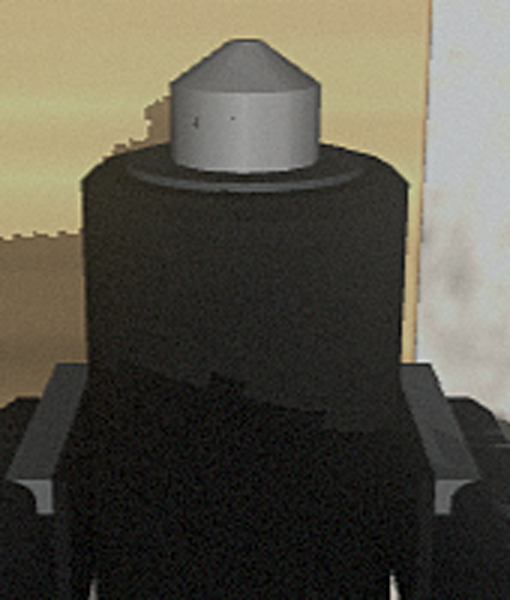

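Run:
```python
from workcell import bot, hand, kinematics, get_obs, vision
from h import *
q=ori(-.290); x,y=.5100,-.1628
bot.reach([x,y,.175],q); bot.servo_line([x,y,.150],q,.08); bot.dwell(.3)
for i in range(3):
    o=get_obs(); print(o["time_s"],o["gripper_width"],o["position"],o["wrist_force"],o["ft_torque"]); bot.dwell(.05)
for n in("wrist","scene","top"):
    c=vision.read_camera(n); np.savez(f"s_{n}.npz",**c); cv2.imwrite(f"pics/s_{n}.png",c["frame"][:,:,::-1])
c=np.load("s_scene.npz");f=c["frame"][:,:,::-1]; cv2.imwrite("pics/s_scenec.png",cv2.resize(f[150:250,270:390],None,fx=5,fy=5,interpolation=cv2.INTER_CUBIC))
```

```text
9.8583 0.037865403740682535 [ 0.51022716 -0.16289386  0.15033598] [ 0.34890864  0.60710772 -3.3720385 ] [ 0.00487059 -0.00927437  0.0088408 ]
9.9083 0.03824282244262646 [ 0.51019385 -0.16292369  0.15033447] [-0.61547074  0.09517268 -2.85638817] [-0.05197561  0.01906247 -0.04056713]
9.9583 0.037632860227707926 [ 0.51014047 -0.16289041  0.15026118] [ 0.33196026  0.4375723  -4.52244589] [0.0266539  0.00712739 0.02767122]
```

View pics/s_wrist.png

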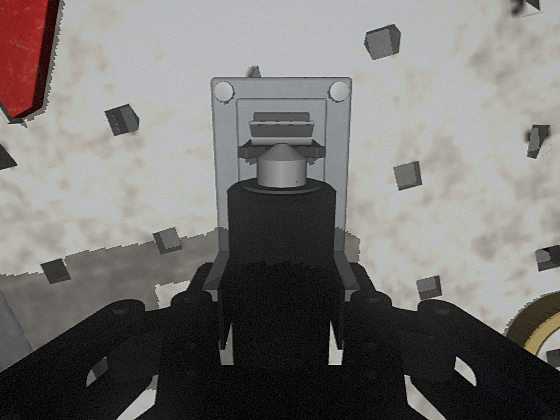

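View pics/s_scenec.png

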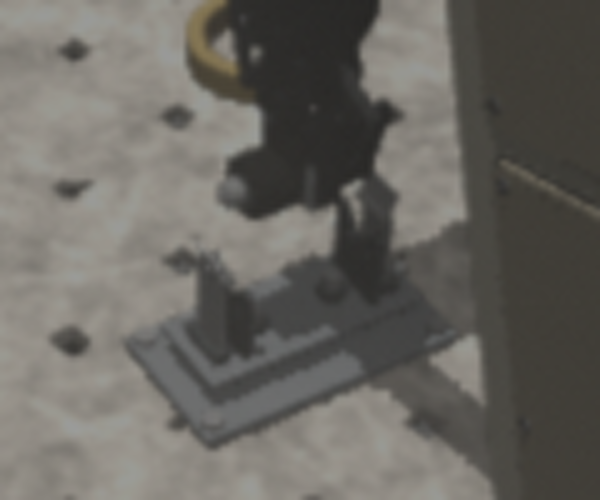

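In the wrist view the axle end (column 282), cheek (281), V-block (282) and base bolts (281.5) line up. Let me compute that numerically.

Run:
```python
from h import *
c=np.load("s_wrist.npz"); f=c["frame"][:,:,::-1]
cv2.imwrite("pics/sw_crop.png",cv2.resize(f[70:250,205:360],None,fx=3.3,fy=3.3,interpolation=cv2.INTER_CUBIC))
tcp=np.array([.5102,-.1629,.1503]);a=-.29
X=np.array([np.cos(a),np.sin(a),0]);Y=np.array([-np.sin(a),np.cos(a),0])
def loc(uv,z): p=ray(c,uv,z)-tcp; return np.round([p@X*1e3,p@Y*1e3],2)
print("tip",loc((281.7,143),.1473))
for uv in ((224,91.5),(339,91.5)): print("bolt",loc(uv,.013))
for uv in ((211.5,78),(352,78)): print("corner",loc(uv,.01))
for uv in ((238.5,152),(326,152)): 
  for z in (.06,.08): print("V outer?",z,loc(uv,z))
print(proj(c,tcp+[0,0,-.003]+.055*Y),proj(c,tcp+.08*Y+.04*X-[0,0,tcp[2]-.013]),proj(c,tcp+.08*Y-.04*X-[0,0,tcp[2]-.013]))
```

```text
tip [ 0.35 55.58]
bolt [-39.35  79.78]
bolt [40.59 79.71]
corner [-48.13  88.9 ]
corner [49.74 88.81]
V outer? 0.06 [-25.12  43.05]
V outer? 0.08 [-22.79  45.2 ]
V outer? 0.06 [26.99 43.  ]
V outer? 0.08 [24.48 45.15]
[280.70533165 144.65513324] [338.17034792  91.0612157 ] [223.05012191  91.17068474]
```

View pics/sw_crop.png

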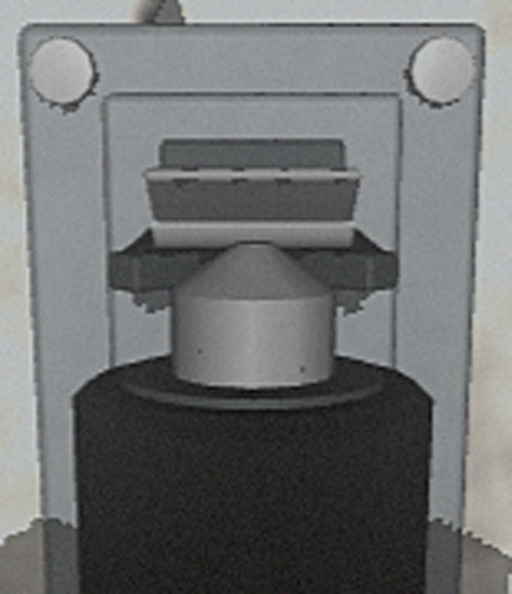

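Run:
```python
from workcell import bot, hand, kinematics, get_obs, vision
from h import *
a=-.29;X=np.array([np.cos(a),np.sin(a)]);Y=np.array([-np.sin(a),np.cos(a)])
x,y=np.array([.5100,-.1628])+.0003*X-.0006*Y
q=ori(a)
def rd(n=3):
    F=[];Z=[]
    for i in range(n):
        o=get_obs();F.append(o["wrist_force"]);Z.append(o["position"][2]);bot.dwell(.01)
    return np.mean(F,0),np.mean(Z),o["time_s"]
bot.servo_line([x,y,.117],q,.06); bot.dwell(.2)
F0=rd(8)[0]; print("tare",F0)
z=.117; pk=0; snapped=False
while z>.070:
    f,zz,t=rd(); d=f-F0; pk=max(pk,d[2])
    print(f"{t:.2f} cmd {z*1e3:.2f} z {zz*1e3:.2f} F {d.round(1)}")
    if d[2]>(16 if snapped else 24): print("stop");break
    if pk>5 and d[2]<0.3*pk and not snapped: snapped=True; print("snap")
    z-= .0003 if snapped else .0007
    bot.servo_line([x,y,z],q,.02)
```

```text
tare [ 0.16679319 -0.13821733 -3.27057664]
11.14 cmd 117.00 z 117.33 F [-0.4  0.4  0.1]
11.42 cmd 116.30 z 116.33 F [-0.7  0.4  0.3]
11.69 cmd 115.60 z 115.54 F [ 0.2 -0.1  0.1]
11.97 cmd 114.90 z 114.83 F [-0.4  0.7  0.3]
12.24 cmd 114.20 z 114.16 F [ 0.3  0.  -0.2]
12.52 cmd 113.50 z 113.44 F [-0.4 -0.1  0. ]
12.79 cmd 112.80 z 112.75 F [-0.9  0.2  0.4]
13.07 cmd 112.10 z 112.06 F [-0.4  0.8  0.4]
13.34 cmd 111.40 z 111.35 F [-0.3  0.4  0. ]
13.62 cmd 110.70 z 110.64 F [-0.4 -0.1 -0.1]
13.89 cmd 110.00 z 109.96 F [ 0.3 -0.4  0.7]
14.17 cmd 109.30 z 109.25 F [-0.2  1.  -0.1]
14.44 cmd 108.60 z 108.55 F [-0.4 -0.2  0.8]
14.72 cmd 107.90 z 107.86 F [-0.1  0.7  0.2]
14.99 cmd 107.20 z 107.14 F [-0.5  0.1  0.3]
15.27 cmd 106.50 z 106.46 F [0.2 0.1 0.1]
15.54 cmd 105.80 z 105.76 F [0.3 0.  0.1]
15.82 cmd 105.10 z 105.05 F [-0.1 -0.1 -0.1]
16.09 cmd 104.40 z 104.35 F [-0.2  0.2 -0. ]
16.37 cmd 103.70 z 103.69 F [-0.2  0.4  0.4]
16.64 cmd 103.00 z 103.05 F [ 0.1 -0.3  1.3]
16.92 cmd 102.30 z 102.41 F [0.5 0.2 2.2]
17.19 cmd 101.60 z 101.77 F [ 0.5 -0.4  4.5]
17.47 cmd 100.90 z 101.19 F [ 0
[... 1593 characters left out ...]
3 -3.3]
27.92 cmd 86.70 z 86.68 F [ 0.1 -0.1 -2.6]
28.19 cmd 86.40 z 86.38 F [ 0.8 -0.1 -2.8]
28.47 cmd 86.10 z 86.06 F [ 0.7  0.1 -2.8]
28.74 cmd 85.80 z 85.77 F [ 0.4 -0.4 -3.1]
29.02 cmd 85.50 z 85.52 F [ 0.1 -0.  -1.2]
29.29 cmd 85.20 z 85.23 F [ 0.5 -0.3 -1.4]
29.57 cmd 84.90 z 84.93 F [ 0.   0.4 -1.1]
29.84 cmd 84.60 z 84.60 F [-0.1  0.3 -0.4]
30.12 cmd 84.30 z 84.30 F [ 0.1  0.5 -0.4]
30.39 cmd 84.00 z 84.04 F [ 0.3 -0.4  0.7]
30.67 cmd 83.70 z 83.86 F [-0.2  0.4  2.2]
30.94 cmd 83.40 z 83.67 F [-1.  -0.3  6. ]
31.22 cmd 83.10 z 83.53 F [-1.5  0.5  9.4]
31.49 cmd 82.80 z 83.47 F [-1.6  0.9 12.3]
31.77 cmd 82.50 z 83.42 F [-3.2  1.  15.7]
32.04 cmd 82.20 z 83.36 F [-4.   1.  18.8]
stop
```

It seats rigidly at TCP z ≈ 83.4 mm, about 20 mm below the first lip contact, as expected. One more 0.2 mm for the firm push, hold, and look before letting go.

Run:
```python
from workcell import bot, hand, kinematics, get_obs, vision
from h import *
a=-.29;X=np.array([np.cos(a),np.sin(a)]);Y=np.array([-np.sin(a),np.cos(a)])
x,y=np.array([.5100,-.1628])+.0003*X-.0006*Y
bot.servo_line([x,y,.0820],ori(a),.02)
for i in range(8):
    bot.dwell(.07); o=get_obs(); print(round(o["time_s"],2),o["position"],(o["wrist_force"]-[.17,-.14,-3.27]).round(1),o["ft_torque"].round(3))
for n in("wrist","scene","top"):
    c=vision.read_camera(n); np.savez(f"p_{n}.npz",**c); cv2.imwrite(f"pics/p_{n}.png",c["frame"][:,:,::-1])
c=np.load("p_scene.npz");f=c["frame"][:,:,::-1]; cv2.imwrite("pics/p_scenec.png",cv2.resize(f[150:250,270:390],None,fx=5,fy=5,interpolation=cv2.INTER_CUBIC))
```

```text
32.37 [ 0.51052241 -0.1636094   0.08331684] [-4.4  2.  21.1] [0.237 0.684 0.244]
32.43 [ 0.51051176 -0.16360479  0.08331232] [-4.5  1.3 21.1] [0.205 0.648 0.244]
32.5 [ 0.51055616 -0.16361213  0.08334688] [-4.9  2.1 21.5] [0.2   0.639 0.262]
32.57 [ 0.51053091 -0.1636328   0.08333866] [-4.8  1.7 21.2] [0.19  0.702 0.254]
32.63 [ 0.51052401 -0.16360954  0.08333698] [-6.1  1.8 21. ] [0.195 0.685 0.238]
32.7 [ 0.51055787 -0.16363351  0.08335954] [-4.7  1.  21. ] [0.231 0.662 0.255]
32.77 [ 0.51051546 -0.16362862  0.08332099] [-5.9  2.3 22.8] [0.189 0.649 0.25 ]
32.83 [ 0.51050856 -0.16362933  0.08331472] [-4.8  1.2 21.3] [0.219 0.661 0.244]
```

View pics/p_wrist.png

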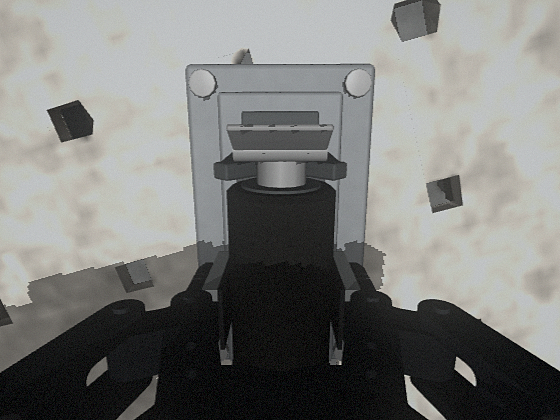

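View pics/p_scenec.png

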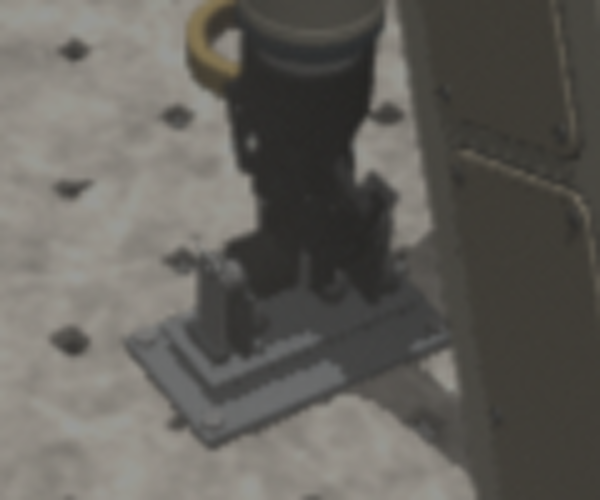

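The near cheek lip is closed over the axle, and the drum rim sits at the same place in the hand as before (row 188), so the roller hasn't tilted. The push held at about 21 N. I'll unload, open and retreat.

Run:
```python
from workcell import bot, hand, kinematics, get_obs, vision
from h import *
a=-.29;X=np.array([np.cos(a),np.sin(a)]);Y=np.array([-np.sin(a),np.cos(a)])
x,y=np.array([.5100,-.1628])+.0003*X-.0006*Y
q=ori(a)
bot.servo_line([x,y,.0838],q,.01);bot.dwell(.2)
o=get_obs(); print(o["position"],o["wrist_force"])
hand.move_gripper(.065); o=get_obs(); print(o["time_s"],o["gripper_width"],o["position"],o["wrist_force"])
bot.servo_line([x,y,.20],q,.06); o=get_obs(); print(o["time_s"],o["position"],o["wrist_force"])
bot.reach([.47,-.16,.30],q); bot.dwell(.2)
for n in("wrist","scene","top"):
    c=vision.read_camera(n); np.savez(f"e_{n}.npz",**c); cv2.imwrite(f"pics/e_{n}.png",c["frame"][:,:,::-1])
c=np.load("e_scene.npz");f=c["frame"][:,:,::-1]; cv2.imwrite("pics/e_scenec.png",cv2.resize(f[150:250,270:390],None,fx=5,fy=5,interpolation=cv2.INTER_CUBIC))
c=np.load("e_wrist.npz");f=c["frame"][:,:,::-1]; cv2.imwrite("pics/e_wc.png",cv2.resize(f[70:250,250:380],None,fx=3.3,fy=3.3,interpolation=cv2.INTER_CUBIC))
print(get_obs()["time_s"])
```

```text
[ 0.5102073  -0.16349495  0.0837466 ] [-0.46022707  0.39702727  1.92691485]
33.9 0.06503701011623837 [ 0.51001733 -0.16345101  0.08372518] [ 0.54148655  0.91160949 -0.41857207]
35.9833 [ 0.50995669 -0.16339706  0.19971317] [1.1347341  0.80986917 0.58298574]
36.8417
```

View pics/e_wc.png

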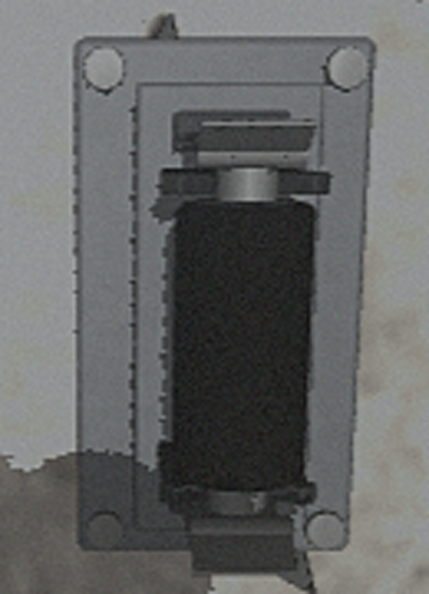

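View pics/e_scenec.png

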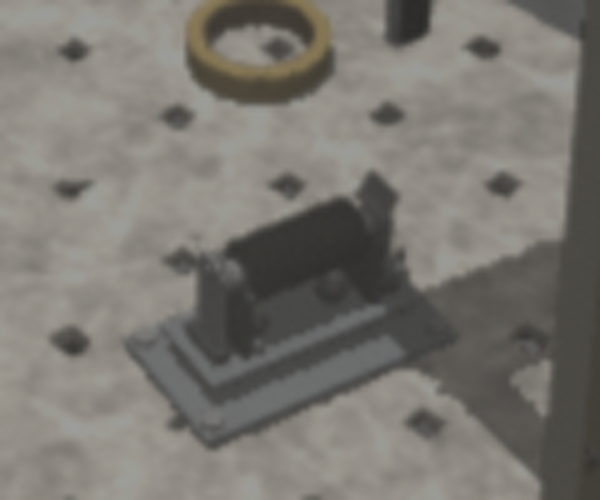

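View pics/e_top.png

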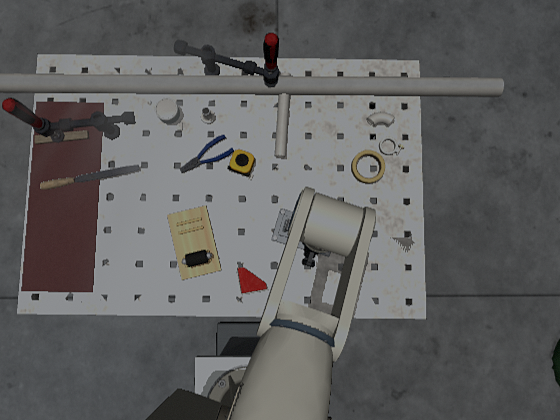

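Run:
```python
from workcell import hand_in, get_obs
print(get_obs()["time_s"]); hand_in()
```

```text
36.8417
the job is handed in; nothing more can be done
```

The long roller is seated in the stand with both cheeks shut over it. I let go, moved the arm clear and handed the job in at 36.8 s; no verdict was reported.

- **Lift and alignment:** I gripped the long roller by its drum at 80 N. Over the stand, the wrist camera put the roller within about 0.7 mm of the stand's axis, so I corrected by 0.3 mm in x and 0.6 mm in y.
- **Insertion:** I lowered it in 0.3–0.7 mm steps. The lips were first felt with the TCP at about 103 mm, the highest force while passing them was about 12 N, and the V-blocks stopped it at about 83.4 mm. That puts the roller's centre about 80 mm above the table.
- **Final push:** The last push held at about 21 N for 0.5 s, and the highest reading was 22.8 N. I unloaded to about 5 N before opening the gripper.
- **Last checks:** The closing pictures show the roller straight in the V-blocks, with both cheeks where they stood before the insertion. The other roller and the loose items look unmoved in the top view. I judged this by eye and did not measure it again after release.
- **Disagreements:** The top camera put the stand's centre about 1.5 mm further in x than the wrist camera; I went with the wrist camera. A side force of about 5 N built up during the push and fell below 1 N on unloading. The force came in several humps while the ends passed the lips, perhaps because the two cheeks gave way at different moments.

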